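Re-sort four containers on stepped risers

TASK

The four containers stand on the wrong risers. Rearrange them so that the tallest container stands on the lowest riser, the next tallest on the next higher one, and so on up to the shortest on the highest riser, each upright in the middle of its riser, so that all four tops come level. Every riser is taken at the start, so park a container on the empty cork mat (or another free spot) where needed; set things down without dropping them, leave the sauce bottle standing where it is, and let go of everything at the end.

Things in the scene. Friction and masses are not known exactly. Their poses are not given: they have to be found in the camera images.
- bottle: Tallest container: plastic squeeze bottle with screw cap, oval, 43 mm (its x) by 68 mm (its y), 145 mm tall. Origin at the centre of its underside, z up. Its cap is round, 43 mm in diameter and 25 mm high (120 to 145 mm above the underside): the place to grip it from above.
- packet: Second tallest: upright flat cardboard packet, 35 mm (its x) by 104 mm (its y), 117 mm tall. Origin at the centre of its underside, z up.
- jar: Third tallest: round squat jar with a screw lid, 61 mm in diameter, 93 mm tall. Origin at the centre of its underside, z up.
- tin: Shortest: round food tin, 58 mm in diameter, 72 mm tall. Origin at the centre of its underside, z up.
- riser_lowest: Lowest riser, a plain flat board: pale wood, square top 110 x 110 mm, its top 12 mm above the worktop. Fixed to the worktop. Origin at the centre of its underside, on the worktop; x and y along its sides.
- riser_low: Second lowest riser: small pale wooden bench, square flat top 110 x 110 mm, its top 40 mm above the worktop. Fixed to the worktop. Origin at the centre of its underside, on the worktop; x and y along its sides.
- riser_high: Second highest riser: small pale wooden bench, square flat top 110 x 110 mm, its top 64 mm above the worktop. Fixed to the worktop. Origin at the centre of its underside, on the worktop; x and y along its sides.
- riser_highest: Highest riser: small pale wooden bench, square flat top 110 x 110 mm, its top 85 mm above the worktop. Fixed to the worktop. Origin at the centre of its underside, on the worktop; x and y along its sides.
- cork_mat: Round cork mat, 110 mm in diameter, 5 mm thick, fixed, empty at the start: a free spot to park a container on. Origin at the centre of its underside, on the worktop.
- sauce_bottle: Bystander: slim round sauce bottle, 48 mm in diameter, 182 mm tall, standing on the worktop between the robot and the risers; not part of the job. Origin at the centre of its underside, z up.
There are look-alikes about, which are no part of the job. What is shaped like the jar but yellow is not meant.

How it is judged (in metres and radians):
At the end, for the whole second after the job is handed in: Bottle on the lowest riser, packet on the second lowest, jar on the second highest, tin on the highest: each with its centre within 15 mm of the riser's centre, its underside within 5 mm of the riser's top, upright within 0.1 rad, slower than 0.02 m/s, and not touched by the fingers (horizontal distance between bottle and riser_lowest below 0.015 m and z of bottle in the frame of riser_lowest between 0.007 and 0.017 m and angle between each of bottle, packet, jar, tin's own z axis and vertical below 0.1 rad and linear speed of each of bottle, packet, jar, tin below 0.02 m/s and contact force between each of bottle, packet, jar, tin and the fingers below 0.1 N and horizontal distance between packet and riser_low below 0.015 m and z of packet in the frame of riser_low between 0.035 and 0.045 m and horizontal distance between jar and riser_high below 0.015 m and z of jar in the frame of riser_high between 0.059 and 0.069 m and horizontal distance between tin and riser_highest below 0.015 m and z of tin in the frame of riser_highest between 0.08 and 0.09 m).
It fails at once if the bottle is dropped or flung (faster than 0.8 m/s with no finger on it) (linear speed of bottle above 0.8 m/s and contact force between bottle and the fingers below 0.01 N).
It fails at once if the packet is dropped or flung (faster than 0.8 m/s with no finger on it) (linear speed of packet above 0.8 m/s and contact force between packet and the fingers below 0.01 N).
It fails at once if the jar is dropped or flung (faster than 0.8 m/s with no finger on it) (linear speed of jar above 0.8 m/s and contact force between jar and the fingers below 0.01 N).
It fails at once if the tin is dropped or flung (faster than 0.8 m/s with no finger on it) (linear speed of tin above 0.8 m/s and contact force between tin and the fingers below 0.01 N).
It fails at once if the sauce bottle is knocked over or pushed more than 50 mm (distance of sauce_bottle from where it was at the start of the episode above 0.05 m or angle between sauce_bottle's own z axis and vertical above 0.6 rad).
It also fails if it takes over 128 s, if anything falls off the work surface, if the arm or the gripper's body presses on something with over 40 N, if the wrist force passes 120 N, or if a joint passes its speed limit or range.

ROBOT

A 6-joint arm with a two-finger parallel gripper is mounted at the origin on a cart in front of the work surface, level with it; the furniture and walls round the work are solid. World frame = base frame: x ahead of the robot, y to its left, z up, the work surface at z = 0. Lengths are in mm, angles in degrees, forces in N, time in s.
With the tool pointing down it reaches from about 300 to 850 mm from the base axis. Payload 4.2 kg.
Tool frame: the origin (TCP) lies between the finger pads; the fingertips stand 14 mm ahead of it and the grasp point (between the pads) lies 5 mm behind it; z points along the fingers, y is the line along which they close (so a half turn about z gives the same grasp; the last joint's range is limited). The gripper opens to 91 mm and grips with 3 to 60 N. Pads are 32 mm wide; open, the fingers measure 118 mm over their backs; the gripper's body (76 mm by 178 mm) begins 60 mm behind the grasp point.
Start: joints at [-75.688, 18.312, 89.639, -0, 72.044, -1.146], TCP at [153.262, -554.213, 227.976] pointing down, gripper open.
Joint ranges: [-177.97, 177.97], [-48.28, 115.42], [12.27, 149.76], [-77.06, 257.06], [2.81, 150.46], [-146.56, 146.56]. Speed limits (degrees/s): [147.25, 147.25, 180, 180, 180, 180].

INTERFACE

Orientations are given as [roll, pitch, yaw] about the fixed x, y, z axes, in that order (R = Rz(yaw) Ry(pitch) Rx(roll)).
In Python, from workcell import * gives the robot as it stands. The module is installed in compiled form; this text tells all that it offers.
- The arm moves only by the tool send_rows, never from a script. Its argument "deltas" is a list of rows, each a list of 2 entries, a list of its own where there are three numbers: the shift along the tool's x, y, z normalised to -1 to 1, where 1 is 0.5 m, then the turn, a rotation vector about the tool's x, y, z normalised to -1 to 1, where 1 is 0.5 rad. A call has 1 to 10 rows; each row shifts and turns the commanded pose from where the row before left it, along the tool's axes as they then stand; what a row does not reach is not made up. A row lasts 1/10 s, in which the tool goes at most 50 mm and 8.59 degrees, less where a joint would pass 70% of its speed; a pose out of reach is approached as far as the arm can. A call with a number of a shift or a turn outside -1 to 1 is refused whole. A call with a gripper value outside its range is refused whole. "grip" is the closure, from 0 (fully open) to 1 (shut), set as the call begins (left out, the last holds). The fingers move at their own pace and stop on an object; "grip_force" is the grip in N (left out, the last holds). Time passes only in rows, so rows that do not move let the fingers close. It gives the time, the measured TCP pose, the force, the opening and the grip force at its end, in the units of the state.
- state(): the state, without advancing time (a new reading comes with each control period).
- grab_frame(name): name is "side" or "top" or "wrist"; returns the picture (384x512x3 uint8, red, green, blue); there is no depth.
- calibration(name): a dict with "mtx" (3x3 intrinsics, pixels), "R" (3x3) and "t" (3): a world point X has camera coordinates R X + t. Camera axes: x right, y down, z forward; pixel columns grow to the right and rows downward; lengths in mm; the calibration is good to about 2 mm. A picture is of the moment at which its call begins: read the wrist's pose just before it. calibration takes no time and is no camera call; for the wrist camera it gives the pose at the moment of the call.
- job_done(): hands the job in; it is judged then, once.
Trained networks look in the newest picture that a camera, given by its name, has taken for a name from the list of things; names that differ only in an ending like _2 or _b are one class to them, and where a whole thing is asked for, a point or a joint stands for the part that bears it (a point fixed in the world has none). Each returns a list of dicts, best first, with "p" (0 to 1); they miss things now and then, are a little off and sometimes report something else, mostly with a low value. They report only what shows in the picture. A call takes as long as a camera call. They do not tell look-alikes from the thing itself.
- trace(camera, label): "pixels" (384x512 bool, what is visible of it) and "bbox" ([left, top, width, height] in pixels, round what is visible of it).
The state is a dict: "time_s": time; "qpos": joint angles; "qvel": joint speeds; "effort": joint torques, N m; "ee_pos": TCP position; "ee_rot": TCP orientation; "force": force on the tool from outside, world axes, zero at the start; "torque": the same for the moment, N m; "gripper_width": finger opening in mm; "gripper_force": force on a finger pad.
Only numpy, scipy, OpenCV 4.12 (cv2) and the standard library are available. Lean on these libraries where they do the work, as an engineer would, in place of code of your own. Each camera call takes 0.05 s, during which the arm holds its last target. There are 200 camera calls.

## Working session

There is one attempt and no reset: what is moved stays moved. The work goes in short steps, Python scripts to look and compute and a tool call to move; the robot and the scene stay as the last step left them, time stands still between calls to the robot, and variables do not carry over. Pictures are saved under pics/ and viewed, at most 14 in all, crops included, and the job is handed in when it is done.

Besides the shell and the picture viewer there is one more tool, called after ">>>" by a JSON object that holds its "api" and its "payload". send_rows: Moves the arm, as the interface text tells. Scaled input: -1 to 1 covers 0.5 m each way for a shift and 0.5 rad each way for a turn. Its arguments: {"type":"object","properties":{"deltas":{"type":"array","items":{"type":"array"}},"grip":{"type":"number"},"grip_force":{"type":"number"}},"required":["deltas"]}

```bash
mkdir -p pics; cat > h.py <<'E'
from workcell import *
import numpy as np, cv2
def snap(c,n):
    im=grab_frame(c); cv2.imwrite('pics/%s.png'%n,im[:,:,::-1]); return im
def ray(c,u,v,z):
    k=calibration(c);R=np.array(k['R']);t=np.array(k['t']);C=-R.T@t
    d=R.T@np.linalg.inv(np.array(k['mtx']))@np.array([u,v,1.]);return C+d*(z-C[2])/d[2]
def proj(c,X):
    k=calibration(c);p=np.array(k['mtx'])@(np.array(k['R'])@np.array(X,float)+np.array(k['t']));return p[:2]/p[2]
E
python3 - <<'E'
from h import *
a=snap('top','top0');b=snap('side','side0')
cv2.imwrite('pics/both0.png',cv2.resize(np.hstack([a,b]),(800,300))[:,:,::-1])
for c in('top','side'):
    k=calibration(c);print(c,np.round(k['mtx'],0).tolist(),np.round(-np.array(k['R']).T@np.array(k['t'])))
    for n in 'bottle packet jar tin riser_lowest riser_low riser_high riser_highest cork_mat sauce_bottle'.split():
        print(n,[(d['bbox'],round(d['p'],2)) for d in trace(c,n)[:4]])
print(state())
E
```

```text
top [[404.0, 0.0, 249.0], [0.0, 404.0, 191.0], [0.0, 0.0, 1.0]] [ 348.  121. 1612.]
bottle [([340.0, 156.5, 24.7, 18.2], 0.74)]
packet [([281.1, 167.0, 27.6, 17.1], 0.88)]
jar [([177.5, 182.3, 22.0, 17.0], 0.8), ([97.9, 180.8, 23.7, 14.9], 0.64)]
tin [([225.9, 173.2, 19.0, 17.3], 0.63)]
riser_lowest [([223.8, 169.6, 27.4, 28.9], 0.66)]
riser_low [([336.7, 154.9, 25.9, 31.1], 0.75)]
riser_high [([278.3, 162.0, 30.8, 31.4], 0.93)]
riser_highest [([179.3, 174.1, 31.4, 32.0], 0.61)]
cork_mat [([373.1, 175.7, 23.1, 26.6], 0.56)]
sauce_bottle [([256.8, 198.0, 14.7, 14.2], 0.46)]
side [[460.0, 0.0, 253.0], [0.0, 460.0, 193.0], [0.0, 0.0, 1.0]] [-915.  749.  734.]
bottle [([330.5, 149.5, 7.2, 21.0], 0.58)]
packet [([276.4, 155.3, 22.8, 37.2], 0.84)]
jar [([89.8, 219.9, 20.7, 33.6], 0.93), ([189.5, 180.4, 15.3, 35.3], 0.77)]
tin [([230.5, 192.3, 16.9, 26.7], 0.71)]
riser_lowest [([177.4, 203.8, 39.0, 36.8], 0.64)]
riser_low [([316.2, 180.2, 6.4, 6.6], 0.55)]
riser_high [([270.6, 189.6, 40.7, 22.9], 0.66)]
riser_highest [([176.3, 203.8, 42.3, 42.5], 0.88)]
cork_mat [([381.6, 189.0, 7.2, 5.2], 0.41)]
sauce_bottle [([269.6, 170.0, 12.9, 54.0], 0.72), ([219.8, 209.8, 36.6, 14.8], 0.19)]
{'time_s': 1.1, 'qpos': array([-7.56873375e+01,  1.83105967e+01,  8.96387979e+01,  3.57619020e-04,
        7.20447377e+01, -1.14577550e+00]), 'qvel': array([-0.02917337, -0.04617908, -0.00200526,  0.02345451, -0.03995293,
        0.08443864]), 'effort': array([-1.73547414e-03, -4.12372220e+01, -2.32233292e+01,  7.28041562e-02,
        3.77831433e-02,  1.46512332e-05]), 'ee_pos': array([ 153.26670129, -554.20821502,  227.99037395]), 'ee_rot': array([ 1.79994127e+02, -2.22815182e-04,  1.54583278e+01]), 'force': array([-0.14538695, -0.21188474, -1.13550151]), 'torque': array([0.00107075, 0.00144187, 0.02524997]), 'gripper_force': 0.0, 'gripper_width': 91.21508594228176}
```

View pics/top0.png

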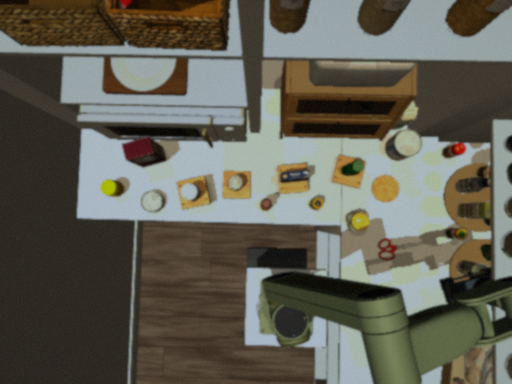

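View pics/side0.png

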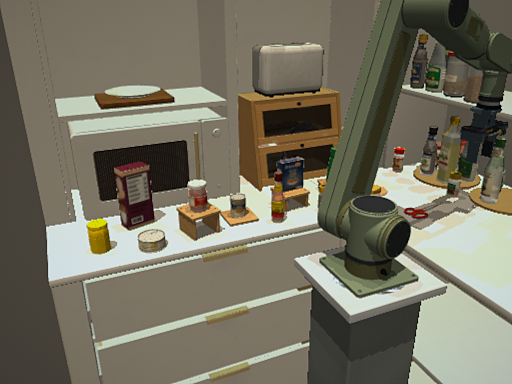

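The top view shows, from left to right:
- **Jars:** a yellow-lidded jar at (111,187) and a white jar-like item at (152,201). A white-lidded jar stands on the highest riser at (191,188).
- **Other containers:** the tin is on the lowest riser at (236,182), the packet on the high riser at (294,175) and the bottle on the low riser at (353,166).
- **Rest of the scene:** the cork mat is at (385,188) and the sauce bottle at (265,204).

The side view agrees. Next I'll move the wrist camera over the scene.

>>> {"api": "send_rows", "payload": {"deltas": [[[0.0445,-0.0508,-0.02],[0,0,0]],[[0.0445,-0.0508,-0.02],[0,0,0]],[[0.0445,-0.0508,-0.02],[0,0,0]],[[0.0445,-0.0508,-0.02],[0,0,0]],[[0.0445,-0.0508,-0.02],[0,0,0]],[[0.0445,-0.0508,-0.02],[0,0,0]],[[0.0445,-0.0508,-0.02],[0,0,0]],[[0.0445,-0.0508,-0.02],[0,0,0]],[[0.0445,-0.0508,-0.02],[0,0,0]],[[0.0445,-0.0508,-0.02],[0,0,0]]], "grip": 0}}

```text
time_s: 2.1
ee_pos: [300.3, -248.8, 328.6]
ee_rot: [180.0, -0.0, 15.4]
force: [1.2, -0.4, -0.3]
gripper_width: 90.8
gripper_force: 0.0
```

>>> {"api": "send_rows", "payload": {"deltas": [[[0,0,-0.02],[0,0,-0.289]],[[0,0,-0.02],[0,0,-0.289]],[[0,0,-0.02],[0,0,-0.289]],[[0,0,-0.02],[0,0,-0.289]],[[0,0,-0.02],[0,0,-0.289]],[[0,0,-0.02],[0,0,-0.289]],[[0,0,-0.02],[0,0,-0.289]],[[0,0,-0.02],[0,0,-0.289]],[[0,0,-0.02],[0,0,-0.289]]]}}

```text
time_s: 3.0
ee_pos: [299.9, -250.0, 418.5]
ee_rot: [180.0, 0.0, 90.3]
force: [0.4, 0.8, 0.0]
gripper_width: 91.0
gripper_force: 0.0
```

```bash
python3 - <<'E'
from h import *
s=state();print(s['time_s'],s['ee_pos'],s['ee_rot'],s['qpos'])
snap('wrist','w0')
k=calibration('wrist');R=np.array(k['R']);print(np.round(R,3).tolist(),-R.T@np.array(k['t']),np.array(k['mtx']).round().tolist())
hts=dict(riser_lowest=12,riser_low=40,riser_high=64,riser_highest=85,cork_mat=5,bottle=185,packet=181,jar=178,tin=84,sauce_bottle=182)
for n,h in hts.items():
    print(n,[(np.round(d['bbox']).tolist(),round(d['p'],2)) for d in trace('wrist',n)[:4]])
grab_frame('top')
for n,h in hts.items():
    for d in trace('top',n)[:2]:
        b=d['bbox'];print(n,round(d['p'],2),ray('top',b[0]+b[2]/2,b[1]+b[3]/2,h).round())
E
```

```text
3.0 [ 299.90422707 -249.97672646  418.45996405] [1.79988897e+02 1.50586328e-02 9.03137229e+01] [-4.14966949e+01 -2.66519666e+00  8.80188345e+01 -3.83459666e-03
  9.46280474e+01 -4.18107293e+01]
[[1.0, 0.01, 0.002], [0.009, -0.963, 0.271], [0.005, -0.271, -0.963]] [ 299.76477618 -175.07449577  576.39014598] [[280.0, 0.0, 257.0], [0.0, 280.0, 190.0], [0.0, 0.0, 1.0]]
riser_lowest []
riser_low [([347.0, 111.0, 71.0, 69.0], 0.88)]
riser_high []
riser_highest []
cork_mat [([316.0, 191.0, 51.0, 41.0], 0.56)]
bottle [([374.0, 124.0, 70.0, 46.0], 0.83)]
packet [([378.0, 2.0, 61.0, 42.0], 0.58)]
jar []
tin [([374.0, 127.0, 71.0, 44.0], 0.3)]
sauce_bottle []
riser_lowest 0.82 [474. 209.  12.]
riser_high 0.73 [495. -15.  64.]
riser_highest 0.87 [434. 358.  85.]
cork_mat 0.61 [ 481. -381.    5.]
bottle 0.5 [ 535. -199.  185.]
packet 0.71 [501.  -5. 181.]
jar 0.73 [440. 648. 178.]
jar 0.61 [430. 366. 178.]
tin 0.49 [465. 215.  84.]
tin 0.48 [ 470. -357.   84.]
sauce_bottle 0.47 [390. 103. 182.]
```

View pics/w0.png

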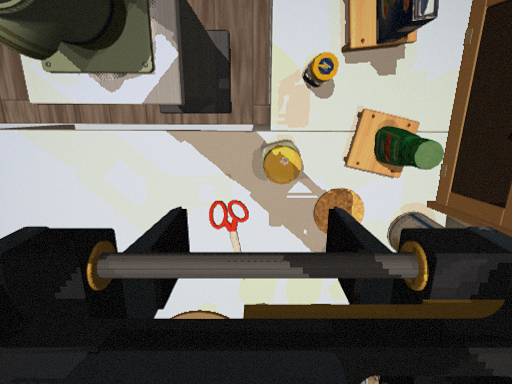

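The wrist view shows the bottle with a green cap at (420,152) on its bench at (380,145). The packet is at (410,15), the mat at (339,210), a gold lid at (283,162) and the cabinet edge at about column 455. I'll take two better-placed wrist views and measure from those.

>>> {"api": "send_rows", "payload": {"deltas": [[[-0.032,0.048,0],[0,0,0.011]],[[-0.032,0.048,0],[0,0,0]],[[-0.032,0.048,0],[0,0,0]],[[-0.032,0.048,0],[0,0,0]],[[-0.032,0.048,0],[0,0,0]],[[0,0,0],[0,0,0]]]}}

```text
time_s: 4.7
ee_pos: [421.9, -332.3, 416.0]
ee_rot: [-179.9, -0.1, 89.7]
force: [0.6, -0.1, -0.9]
gripper_width: 91.2
gripper_force: 0.0
```

```bash
cat > look.py <<'E'
import sys
from h import *
hts=dict(riser_lowest=12,riser_low=40,riser_high=64,riser_highest=85,cork_mat=5,bottle=185,packet=181,jar=178,tin=84,sauce_bottle=182)
n0=sys.argv[1]
s=state();print(s['time_s'],s['ee_pos'].round(1),s['ee_rot'].round(2))
im=snap('wrist',n0);M={}
for n in sys.argv[2].split(','):
    for i,d in enumerate(trace('wrist',n)[:3]):
        m=np.array(d['pixels']).astype(np.uint8);M[n+str(i)]=m
        c=max(cv2.findContours(m,0,2)[0],key=cv2.contourArea)
        (cx,cy),wh,a=cv2.minAreaRect(c)
        print(n,round(d['p'],2),np.round(d['bbox']).tolist(),'rect',round(cx),round(cy),np.round(wh),round(a),'->',ray('wrist',cx,cy,hts[n]).round(1)[:2])
np.savez('pics/'+n0,**M)
E
python3 look.py w1 riser_low,riser_high,cork_mat,bottle,packet
```

```text
4.7 [ 421.9 -332.3  416. ] [-1.7993e+02 -6.0000e-02  8.9670e+01]
riser_low 0.83 [286.0, 61.0, 74.0, 73.0] rect 321 97 [61. 67.] 14 -> [ 535.6 -230.2]
cork_mat 0.88 [260.0, 151.0, 51.0, 47.0] rect 284 176 [49. 52.] 90 -> [ 474.5 -382.7]
bottle 0.59 [311.0, 74.0, 51.0, 44.0] rect 338 96 [41. 49.] 90 -> [ 525.8 -234.7]
```

>>> {"api": "send_rows", "payload": {"deltas": [[[0.066,0,0],[0,0,0]],[[0.066,0,0],[0,0,0]],[[0.066,0,0],[0,0,0]],[[0.066,0,0],[0,0,0]],[[0.066,0,0],[0,0,0]],[[0.066,0,0],[0,0,0]],[[0.066,0,0],[0,0,0]],[[0.066,0,0],[0,0,0]],[[0.066,0,0],[0,0,0]],[[0,0,0],[0,0,0]]]}}

```text
time_s: 6.0
ee_pos: [420.3, -30.8, 418.7]
ee_rot: [179.9, -0.1, 89.9]
force: [-1.3, -0.7, 0.0]
gripper_width: 91.0
gripper_force: 0.0
```

```bash
python3 look.py w2 riser_lowest,riser_high,riser_highest,packet,tin,jar,sauce_bottle
```

```text
6.0 [420.3 -30.8 418.7] [ 1.799e+02 -7.000e-02  8.992e+01]
riser_high 0.81 [269.0, 109.0, 62.0, 68.0] rect 302 143 [64. 62.] 86 -> [502.5 -14.2]
packet 0.64 [295.0, 115.0, 36.0, 73.0] rect 311 151 [72. 32.] 86 -> [497.  -13.5]
tin 0.8 [277.0, 2.0, 38.0, 34.0] rect 294 17 [34. 38.] 90 -> [480. 182.]
jar 0.23 [256.0, 3.0, 65.0, 52.0] rect 288 26 [53. 62.] 90 -> [461.7 144.3]
sauce_bottle 0.87 [230.0, 64.0, 31.0, 38.0] rect 244 84 [33. 29.] 45 -> [405.   76.8]
```

View pics/w1.png

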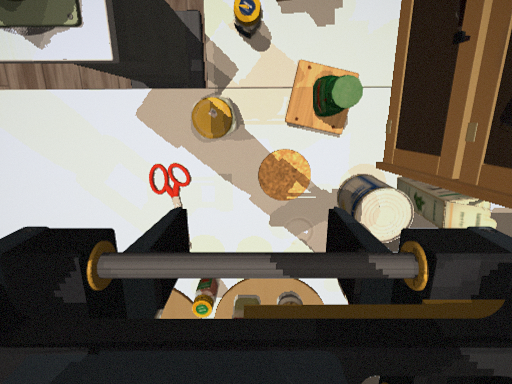

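View pics/w2.png

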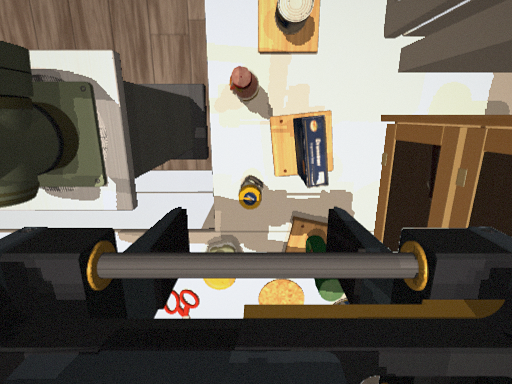

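w1 shows the bottle cap at (345,92) on the riser with corners (299,59) to (345,135), the mat at (284,175) and a big can at (375,205) beside it. w2 shows the packet at (312,150) on the riser at (302,143), the sauce bottle at (243,82) and the white-topped tin at (294,10). I'll take one more view further left and then fit models to the masks.

>>> {"api": "send_rows", "payload": {"deltas": [[[0.06,0,0],[0,0,0]],[[0.06,0,0],[0,0,0]],[[0.06,0,0],[0,0,0]],[[0.06,0,0],[0,0,0]],[[0.06,0,0],[0,0,0]],[[0,0,0],[0,0,0]]]}}

```text
time_s: 7.0
ee_pos: [422.5, 118.4, 417.5]
ee_rot: [-180.0, -0.1, 89.8]
force: [-0.3, -0.1, -0.8]
gripper_width: 91.2
gripper_force: 0.0
```

```bash
cat > fit.py <<'E'
import sys
from h import *
from scipy.optimize import minimize
from scipy.spatial.transform import Rotation as Ro
def cyl(d,z0,z1):
    a=np.linspace(0,2*np.pi,48,endpoint=False);r=d/2
    return np.array([[r*np.cos(q),r*np.sin(q),z] for z in(z0,z1) for q in a])
def box(a,b,z0,z1): return np.array([[i*a/2,j*b/2,z] for z in(z0,z1) for i in(-1,1) for j in(-1,1)],float)
MOD=dict(bottle=[box(40,64,2,105),cyl(43,120,145)],packet=[box(35,104,0,117)],jar=[cyl(61,0,93)],tin=[cyl(58,0,72)],
 sauce_bottle=[cyl(48,0,182)],cork_mat=[cyl(110,0,5)],riser_lowest=[box(110,110,0,12)],riser_low=[box(110,110,30,40)],riser_high=[box(110,110,54,64)],riser_highest=[box(110,110,75,85)])
def render(k,n,p,z):
    m=np.zeros((384,512),np.uint8);c,s=np.cos(p[2]),np.sin(p[2]);S=4
    for P in MOD[n]:
        X=P@np.array([[c,s,0],[-s,c,0],[0,0,1]])+[p[0],p[1],z]
        q=X@k['R'].T+k['t'];q=q@k['mtx'].T;q=q[:,:2]/q[:,2:]
        cv2.fillConvexPoly(m,cv2.convexHull(((q)*16).round().astype(np.int32)),255,cv2.LINE_AA,4)
    return m/255.
def fit(k,n,mask,z,p0,ign=None):
    w=np.ones(mask.shape) if ign is None else 1-ign.astype(float)
    w[205:]=0
    M=cv2.GaussianBlur(mask.astype(float),(0,0),1.0)*w
    f=lambda p:(np.abs(cv2.GaussianBlur(render(k,n,[p[0],p[1],p[2]/50],z),(0,0),1.0)*w-M)).sum()
    best=None
    for a in(-.2,0,.2):
        r=minimize(f,[p0[0],p0[1],(p0[2]+a)*50],method='Nelder-Mead',options=dict(initial_simplex=np.array([[0,0,0],[20,0,0],[0,20,0],[0,0,8]])+[p0[0],p0[1],(p0[2]+a)*50],xatol=.2,fatol=.1))
        if best is None or r.fun<best.fun:best=r
    return best.x[0],best.x[1],np.degrees(best.x[2]/50),best.fun/max(M.sum(),1)
def calw(pos,rot):
    "wrist calibration for another TCP pose"
    s=state();k=calibration('wrist');T=Ro.from_euler('xyz',s['ee_rot'],degrees=True).as_matrix()
    Rk=np.array(k['R']);C=-Rk.T@np.array(k['t']);A=Rk@T;o=T.T@(C-s['ee_pos'])
    T2=Ro.from_euler('xyz',rot,degrees=True).as_matrix();R2=A@T2.T
    return dict(mtx=np.array(k['mtx']),R=R2,t=-R2@(np.array(pos)+T2@o))
def do(k,name,items):
    M=np.load('pics/%s.npz'%name)
    for n,z,p0,occ in items:
        if n+'0' not in M: print(n,'no mask');continue
        ign=None
        if occ and occ+'0' in M: ign=cv2.dilate(M[occ+'0'],np.ones((3,3)))
        print(name,n,np.round(fit(k,n,M[n+'0'],z,p0,ign),2))
E
python3 look.py w3 riser_lowest,riser_highest,tin,jar,sauce_bottle,riser_high,packet
python3 - <<'E'
from fit import *
k1=calw([421.9,-332.3,416.0],[-179.93,-.06,89.67]);k2=calw([420.3,-30.8,418.7],[179.9,-.07,89.92])
do(k1,'w1',[('riser_low',0,[530,-220,-.25],'bottle'),('bottle',40,[520,-220,0.2],None),('cork_mat',0,[475,-383,0],None)])
do(k2,'w2',[('riser_high',0,[500,-14,0.05],'packet'),('packet',64,[500,-14,0.05],None),('sauce_bottle',0,[400,80,0],None)])
k=calibration('wrist');k={a:np.array(b) for a,b in k.items()};np.savez('pics/k3',**k)
do(k,'w3',[('riser_lowest',0,[474,209,0],'tin'),('tin',12,[474,209,0],None),('riser_highest',0,[434,358,0.2],'jar'),('jar',85,[434,358,0],None),('sauce_bottle',0,[400,80,0],None)])
E
```

```text
7.0 [422.5 118.4 417.5] [-1.7996e+02 -6.0000e-02  8.9830e+01]
riser_lowest 0.87 [258.0, 75.0, 60.0, 61.0] rect 286 105 [60. 57.] 90 -> [479.  203.7]
riser_lowest 0.61 [270.0, 85.0, 40.0, 37.0] rect 291 102 [34. 34.] 27 -> [488.1 208.4]
riser_highest 0.68 [234.0, 2.0, 75.0, 49.0] rect 271 17 [50. 72.] 78 -> [445.6 331.8]
tin 0.74 [274.0, 86.0, 36.0, 36.0] rect 292 102 [34. 35.] 27 -> [480.5 205.3]
jar 0.96 [246.0, 0.0, 38.0, 17.0] rect 266 8 [15. 37.] 90 -> [434.4 315.5]
sauce_bottle 0.67 [232.0, 154.0, 28.0, 43.0] rect 244 174 [41. 27.] 90 -> [404.3 104.3]
riser_high 0.59 [269.0, 185.0, 57.0, 64.0] rect 299 217 [58. 57.] 84 -> [502.2  -7.6]
riser_high 0.2 [230.0, 0.0, 78.0, 50.0] rect 271 17 [50. 72.] 78 -> [447.2 337.9]
packet 0.75 [290.0, 203.0, 32.0, 50.0] rect 305 225 [55. 26.] 84 -> [494.2  25.9]
w1 riser_low [ 5.3903e+02 -2.3353e+02 -1.3420e+01  7.0000e-02]
w1 bottle [ 5.3783e+02 -2.3236e+02  2.8060e+01  3.3000e-01]
w1 cork_mat [ 4.7791e+02 -3.8652e+02 -2.1500e+00  1.0000e-01]
w2 riser_high [ 5.0135e+02 -1.2110e+01  6.3000e+00  1.0000e-01]
w2 packet [ 5.0313e+02 -1.3830e+01  1.0240e+01  2.1000e-01]
w2 sauce_bottle [403.26  77.54  11.42   0.56]
w3 riser_lowest [4.7817e+02 2.0202e+02 4.8000e-01 9.0000e-02]
w3 tin [4.8005e+02 2.0402e+02 2.6500e+00 1.2000e-01]
w3 riser_highest [4.4117e+02 3.5561e+02 1.3340e+01 6.0000e-02]
w3 jar [4.3633e+02 3.6573e+02 1.3010e+01 4.0000e-02]
w3 sauce_bottle [403.16  98.23   5.71   0.5 ]
```

View pics/w3.png

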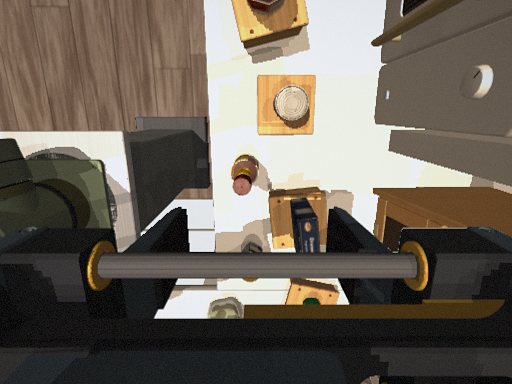

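w3 shows the tin at (291,103) on the plain board at (286,105), the jar's riser at (270,20) with the jar cut off, and the sauce bottle at (243,175). Next I'll enlarge the bottle (w1) and packet (w2) with the fitted outlines drawn on.

```bash
cat > ov.py <<'E'
from fit import *
def draw(im,k,n,p,z,col,S):
    c,s=np.cos(np.radians(p[2])),np.sin(np.radians(p[2]))
    for P in MOD[n]:
      for h in (P[:len(P)//2],P[len(P)//2:]):
        X=h@np.array([[c,s,0],[-s,c,0],[0,0,1]])+[p[0],p[1],z]
        q=(X@k['R'].T+k['t'])@k['mtx'].T;q=q[:,:2]/q[:,2:]
        cv2.polylines(im,[cv2.convexHull(((q+.5)*S).astype(np.int32))],True,col,1)
E
python3 - <<'E'
from ov import *
k1=calw([421.9,-332.3,416.0],[-179.93,-.06,89.67]);k2=calw([420.3,-30.8,418.7],[179.9,-.07,89.92])
S=4
a=cv2.resize(cv2.imread('pics/w1.png'),None,fx=S,fy=S,interpolation=2);b=cv2.resize(cv2.imread('pics/w2.png'),None,fx=S,fy=S,interpolation=2)
g=cv2.imread('pics/w1.png').astype(int);m=((g[:,:,1]>g[:,:,2]*1.5)&(g[:,:,1]>80))
m[:,:310]=0;m[:,380:]=0;m[:50]=0;m[130:]=0
m=m.astype(np.uint8);c=max(cv2.findContours(m,0,2)[0],key=cv2.contourArea);print(cv2.minEnclosingCircle(c),cv2.minAreaRect(c))
MOD['bottle']=[cyl(43,120,145)]
w=np.zeros_like(m);cv2.drawContours(w,[c],-1,1,-1)
r=fit(k1,'bottle',w,40,[535,-230,0]);print(r)
draw(a,k1,'bottle',r,40,(0,0,255),S);draw(a,k1,'riser_low',(539,-233.5,-13.4),0,(255,0,0),S)
draw(b,k2,'packet',(502,-13,6),64,(0,0,255),S);draw(b,k2,'riser_high',(501.3,-12.1,6.3),0,(255,0,0),S)
cv2.imwrite('pics/ov1.png',np.hstack([a[50*S:145*S,275*S:375*S],b[100*S:195*S,255*S:350*S]]))
E
```

```text
((332.0, 79.0), 2.2361679077148438) ((331.800048828125, 78.60000610351562), (0.8944271206855774, 4.4721360206604), 63.43495178222656)
(np.float64(455.0), np.float64(-443.33333333333326), np.float64(49.65634224467134), np.float64(1.0))
```

View pics/ov1.png

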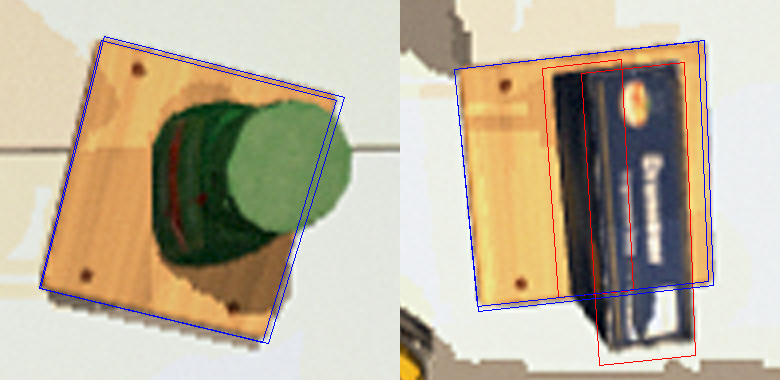

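The riser outlines fit well. In the enlargement the cap centre is at about (346.7,90.7) in w1. The packet's top-face centre is at about (315.7,151.5) in w2, with a yaw of about 4°. Next are the metric positions of both.

```bash
python3 - <<'E'
from fit import *
def rk(k,u,v,z):
    C=-k['R'].T@k['t'];d=k['R'].T@np.linalg.inv(k['mtx'])@np.array([u,v,1.]);return (C+d*(z-C[2])/d[2]).round(1)
k1=calw([421.9,-332.3,416.0],[-179.93,-.06,89.67]);k2=calw([420.3,-30.8,418.7],[179.9,-.07,89.92])
print('cap',rk(k1,346.7,90.7,185)); print('packet',rk(k2,315.7,151.5,181))
print('cabinet',rk(k1,388,165,300),rk(k1,388,165,0),rk(k2,385,180,300)); print('can',rk(k1,357,215,130),rk(k1,340,200,0),rk(k1,382,217,130))
print('gold lid',rk(k1,213,117,80),'shaker',rk(k2,250,197,120),'sauce',rk(k2,238,75,182))
s=state();print(s['ee_pos'],s['ee_rot'],s['time_s'])
E
```

```text
cap [ 539.4 -230.7  185. ]
packet [503.3  -9.  181. ]
cabinet [ 551.1 -308.   300. ] [ 692.  -363.6    0. ] [550.  -21.9 300. ]
can [ 589.  -424.5  130. ] [ 598.3 -439.1    0. ] [ 631.4 -428.2  130. ]
gold lid [ 346.7 -264.5   80. ] shaker [408.7 -94.4 120. ] sauce [395.9  91.3 182. ]
[422.35698532 115.5224056  418.00321725] [1.79989851e+02 1.16744109e-02 8.95666471e+01] 7.4
```

```bash
python3 - <<'E'
from h import *
for p in ((290,137),(385,138),(290,95),(405,143)):
  print(p,[ray('top',*p,z).round() for z in(0,150,400)])
# stereo of cabinet lower-left corner: top (284,137) vs w2 (385,120)->(377,225)
for n,X in dict(a=(560,-20,0),b=(690,-20,0),c=(690,-300,0),d=(560,-300,0),e=(620,-20,300)).items():
  print(X,proj('top',X).round(),proj('side',X).round())
E
```

```text
(290, 137) [array([672.,  -0.,   0.]), array([642.,  11., 150.]), array([592.,  30., 400.])]
(385, 138) [array([ 677., -380.,    0.]), array([ 646., -333.,  150.]), array([ 595., -256.,  400.])]
(290, 95) [array([845.,   3.,   0.]), array([798.,  14., 150.]), array([721.,  32., 400.])]
(405, 143) [array([ 659., -459.,    0.]), array([ 630., -405.,  150.]), array([ 582., -315.,  400.])]
(560, -20, 0) [294. 165.] [285. 198.]
(690, -20, 0) [295. 133.] [271. 187.]
(690, -300, 0) [365. 134.] [328. 177.]
(560, -300, 0) [365. 167.] [345. 187.]
(620, -20, 300) [303. 135.] [279. 120.]
```

The cabinet front is at about x=685, so there is room. Moving over the bottle cap (539,-231).

>>> {"api": "send_rows", "payload": {"deltas": [[[-0.0692,0.0234,0.02],[0,0,-0.015]],[[-0.0692,0.0234,0.02],[0,0,0]],[[-0.0692,0.0234,0.02],[0,0,0]],[[-0.0692,0.0234,0.02],[0,0,0]],[[-0.0692,0.0234,0.02],[0,0,0]],[[-0.0692,0.0234,0.02],[0,0,0]],[[-0.0692,0.0234,0.02],[0,0,0]],[[-0.0692,0.0234,0.02],[0,0,0]],[[-0.0692,0.0234,0.02],[0,0,0]],[[-0.0692,0.0234,0.02],[0,0,0]]]}}

```text
time_s: 8.4
ee_pos: [539.6, -231.7, 317.6]
ee_rot: [180.0, 0.0, 90.0]
force: [0.1, 0.8, 0.2]
gripper_width: 91.1
gripper_force: 0.0
```

>>> {"api": "send_rows", "payload": {"deltas": [[[0,0,0],[0,0,0]],[[0,0,0],[0,0,0]],[[0,0,0],[0,0,0]]]}}

```text
time_s: 8.7
ee_pos: [539.3, -229.1, 318.5]
ee_rot: [180.0, -0.0, 90.1]
force: [0.8, 0.7, -0.2]
gripper_width: 91.1
gripper_force: 0.0
```

>>> {"api": "send_rows", "payload": {"deltas": [[[0,0,0.05],[0,0,0]],[[0,0,0.05],[0,0,0]],[[0,0,0.05],[0,0,0]],[[0,0,0.05],[0,0,0]],[[0,0,0.05],[0,0,0]],[[0,0,0.02],[0,0,0]],[[0,0,0.02],[0,0,0]],[[0,0,0],[0,0,0]]]}}

```text
time_s: 9.5
ee_pos: [539.4, -229.1, 172.8]
ee_rot: [-180.0, -0.0, 90.1]
force: [0.3, -0.3, 0.2]
gripper_width: 91.2
gripper_force: 0.0
```

>>> {"api": "send_rows", "payload": {"deltas": [[[0,0,0],[0,0,0]],[[0,0,0],[0,0,0]],[[0,0,0],[0,0,0]],[[0,0,0],[0,0,0]],[[0,0,0],[0,0,0]],[[0,0,0],[0,0,0]],[[0,0,0],[0,0,0]],[[0,0,0],[0,0,0]]], "grip": 1, "grip_force": 25}}

```text
time_s: 10.3
ee_pos: [539.6, -229.6, 173.0]
ee_rot: [180.0, 0.0, 90.1]
force: [-0.7, -0.5, 1.0]
gripper_width: 42.2
gripper_force: 25.0
```

>>> {"api": "send_rows", "payload": {"deltas": [[[0,0,-0.02],[0,0,0]],[[0,0,-0.05],[0,0,0]],[[0,0,-0.05],[0,0,0]],[[-0.039,-0.0205,0],[0,0,0]],[[-0.039,-0.0205,0],[0,0,0]],[[-0.039,-0.0205,0],[0,0,0]],[[-0.039,-0.0205,0],[0,0,0]],[[-0.039,-0.0205,0],[0,0,0]],[[-0.039,-0.0205,0],[0,0,0]],[[-0.039,-0.0205,0],[0,0,0]]]}}

```text
time_s: 11.3
ee_pos: [467.5, -367.0, 233.5]
ee_rot: [180.0, 0.0, 90.1]
force: [0.1, 0.2, -0.2]
gripper_width: 42.6
gripper_force: 25.0
```

>>> {"api": "send_rows", "payload": {"deltas": [[[-0.039,-0.0205,0],[0,0,0]],[[0,0,0.04],[0,0,0]],[[0,0,0.04],[0,0,0]],[[0,0,0.04],[0,0,0]],[[0,0,0.04],[0,0,0]],[[0,0,0],[0,0,0]],[[0,0,0],[0,0,0]]]}}

```text
time_s: 12.0
ee_pos: [458.0, -385.9, 153.5]
ee_rot: [180.0, 0.0, 90.1]
force: [1.6, -0.3, -1.0]
gripper_width: 42.5
gripper_force: 25.0
```

>>> {"api": "send_rows", "payload": {"deltas": [[[0,0,0.01],[0,0,0]],[[0,0,0.01],[0,0,0]],[[0,0,0.008],[0,0,0]],[[0,0,0.002],[0,0,0]],[[0,0,0],[0,0,0]]]}}

```text
time_s: 12.5
ee_pos: [457.8, -385.8, 138.1]
ee_rot: [180.0, 0.0, 90.1]
force: [-0.4, 0.3, -1.1]
gripper_width: 42.3
gripper_force: 25.0
```

>>> {"api": "send_rows", "payload": {"deltas": [[[0,0,0],[0,0,0]],[[0,0,0],[0,0,0]],[[0,0,0],[0,0,0]],[[0,0,0],[0,0,0]],[[0,0,0],[0,0,0]],[[0,0,0],[0,0,0]],[[0,0,0],[0,0,0]],[[0,0,-0.04],[0,0,0]],[[0,0,-0.08],[0,0,0]],[[0,0,-0.08],[0,0,0]]], "grip": 0}}

```text
time_s: 13.5
ee_pos: [457.4, -385.4, 238.4]
ee_rot: [-179.9, -0.1, 90.1]
force: [-0.2, -0.9, 1.1]
gripper_width: 90.9
gripper_force: 0.0
```

>>> {"api": "send_rows", "payload": {"deltas": [[[0.0612,0.0058,-0.045],[0,0,0]],[[0.0612,0.0058,-0.045],[0,0,0]],[[0.0612,0.0058,-0.045],[0,0,0]],[[0.0612,0.0058,-0.045],[0,0,0]],[[0.0612,0.0058,-0.045],[0,0,0]],[[0.0612,0.0058,-0.045],[0,0,0]],[[0.0612,0.0058,-0.045],[0,0,0]],[[0.0612,0.0058,-0.045],[0,0,0]],[[0,0,0],[0,0,0]],[[0,0,0],[0,0,0]]]}}

```text
time_s: 14.5
ee_pos: [480.6, -140.7, 418.2]
ee_rot: [180.0, 0.1, 90.2]
force: [0.3, -0.6, -1.3]
gripper_width: 91.0
gripper_force: 0.0
```

```bash
python3 look.py w4 packet,riser_high; python3 - <<'E'
from ov import *
k={a:np.array(b) for a,b in calibration('wrist').items()}
do(k,'w4',[('riser_high',0,[501,-12,.11],'packet'),('packet',64,[503,-9,.07],None)])
S=4;a=cv2.resize(cv2.imread('pics/w4.png'),None,fx=S,fy=S,interpolation=2)
draw(a,k,'packet',(503.3,-9,4),64,(0,0,255),S);draw(a,k,'riser_high',(501.3,-12.1,6.3),0,(255,0,0),S)
c=proj('wrist',(503,-9,150));u,v=int(c[0]),max(60,int(c[1]));cv2.imwrite('pics/ov2.png',a[(v-60)*S:(v+60)*S,(u-60)*S:(u+60)*S]);print(u-60,v-60)
E
```

```text
14.5 [ 480.6 -140.7  418.2] [1.7995e+02 6.0000e-02 9.0160e+01]
packet 0.65 [257.0, 28.0, 34.0, 84.0] rect 274 68 [86. 26.] 85 -> [501.  -11.5]
packet 0.58 [233.0, 246.0, 22.0, 64.0] rect 244 294 [29. 22.] 90 -> [ 458.8 -351.8]
riser_high 0.91 [233.0, 40.0, 68.0, 76.0] rect 250 81 [68. 24.] 83 -> [466.9 -14.9]
w4 riser_high [ 5.003e+02 -1.162e+01  5.970e+00  1.200e-01]
w4 packet [ 5.0096e+02 -1.4850e+01  4.8100e+00  1.8000e-01]
213 9
```

View pics/ov2.png

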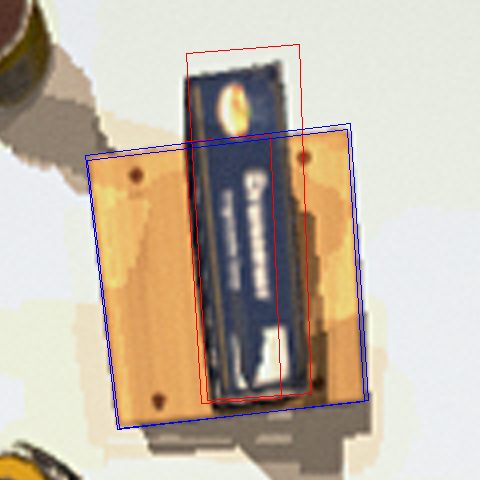

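The crop shows the packet's top face with corners at about (193,78), (280,65), (308,383) and (220,397). That gives a yaw of about 5°, and the face looks slightly smaller than the model. I'll check its height against the side view.

```bash
python3 - <<'E'
from ov import *
print([ray('wrist',274.9,66.4,z).round(1) for z in(181,160,140)])
k={a:np.array(b) for a,b in calibration('side').items()}
grab_frame('side');d=trace('side','packet');print([(x['bbox'],round(x['p'],2)) for x in d[:2]])
m=render(k,'packet',(501,-12,np.radians(5)),64);ys,xs=np.nonzero(m>.5);print(xs.min(),ys.min(),np.ptp(xs),np.ptp(ys))
S=6;a=cv2.resize(cv2.imread('pics/side0.png'),None,fx=S,fy=S,interpolation=2)
draw(a,k,'packet',(501,-12,5),64,(0,0,255),S);draw(a,k,'riser_high',(501,-12,6.3),0,(255,0,0),S);draw(a,k,'jar',(436,365.7,0),85,(0,0,255),S);draw(a,k,'tin',(480,204,0),12,(0,0,255),S)
draw(a,k,'riser_highest',(441,355.6,13),0,(255,0,0),S)
cv2.imwrite('pics/ov3.png',a[150*S:250*S,180*S:313*S])
E
```

```text
[array([502.7,  -9.5, 181. ]), array([503.8,  -6.5, 160. ]), array([504.9,  -3.6, 140. ])]
[([276.4, 154.3, 26.8, 37.6], 0.73)]
276 156 30 38
```

View pics/ov3.png

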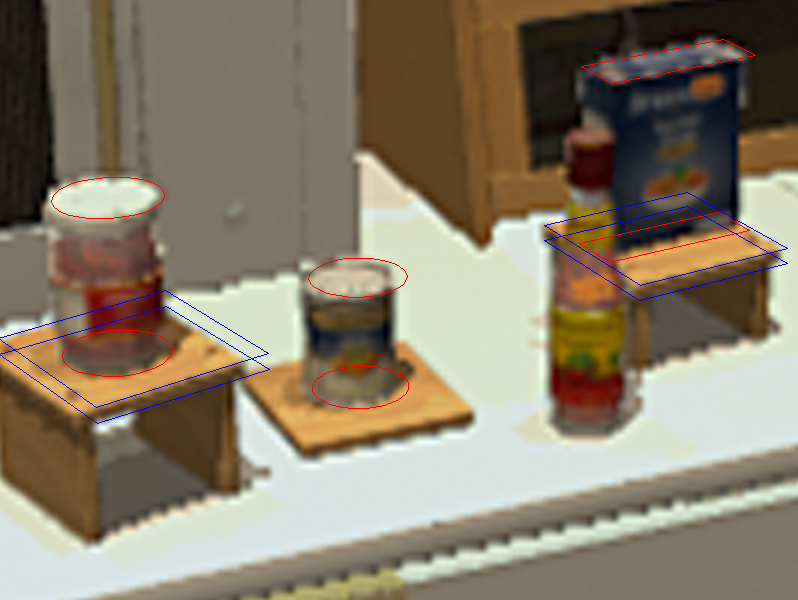

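The side view confirms a white-lidded red jar on the highest riser, the tin on the board and the blue packet at full height. The packet is at (502.7,-9.5) with a yaw of 5°, so I'll grasp it now.

>>> {"api": "send_rows", "payload": {"deltas": [[[0.0524,0.0088,0.06],[0,0,0]],[[0.0524,0.0088,0.06],[0,0,0]],[[0.0524,0.0088,0.06],[0,0,0]],[[0.0524,0.0088,0.06],[0,0,0]],[[0.0524,0.0088,0.06],[0,0,0]],[[0,0,0],[0,0,-0.17]],[[0,0,0],[0,0,0]],[[0,0,0],[0,0,0]]]}}

```text
time_s: 15.55
ee_pos: [502.7, -10.5, 268.0]
ee_rot: [180.0, 0.0, 94.8]
force: [0.5, -0.4, 0.2]
gripper_width: 91.0
gripper_force: 0.0
```

>>> {"api": "send_rows", "payload": {"deltas": [[[0,0,0.04],[0,0,0]],[[0,0,0.05],[0,0,0]],[[0,0,0.05],[0,0,0]],[[0,0,0.05],[0,0,0]],[[0,0,0.036],[0,0,0]],[[0,0,0],[0,0,0]]]}}

```text
time_s: 16.15
ee_pos: [501.2, -10.7, 153.3]
ee_rot: [-179.8, -0.0, 94.8]
force: [-0.1, -0.8, 0.9]
gripper_width: 91.1
gripper_force: 0.0
```

>>> {"api": "send_rows", "payload": {"deltas": [[[0,0,0],[0,0,0]],[[0,0,0],[0,0,0]],[[0,0,0],[0,0,0]],[[0,0,0],[0,0,0]],[[0,0,0],[0,0,0]],[[0,0,0],[0,0,0]],[[0,0,0],[0,0,0]],[[0,0,0],[0,0,0]]], "grip": 1, "grip_force": 20}}

```text
time_s: 16.95
ee_pos: [502.5, -9.8, 155.0]
ee_rot: [180.0, 0.0, 95.0]
force: [0.4, -1.1, 0.8]
gripper_width: 35.7
gripper_force: 19.9
```

>>> {"api": "send_rows", "payload": {"deltas": [[[0,0,-0.03],[0,0,0]],[[0,0,-0.05],[0,0,0]],[[-0.0502,0.0038,0],[0,0,0]],[[-0.0502,0.0038,0],[0,0,0]],[[-0.0502,0.0038,0],[0,0,0]],[[-0.0502,0.0038,0],[0,0,0]],[[-0.0502,0.0038,0],[0,0,0]],[[-0.0502,0.0038,0],[0,0,0]],[[-0.0502,0.0038,0],[0,0,0]],[[-0.0502,0.0038,0],[0,0,0]]]}}

```text
time_s: 17.95
ee_pos: [534.8, -209.6, 194.7]
ee_rot: [-180.0, -0.0, 95.0]
force: [-0.2, 0.6, 0.2]
gripper_width: 35.3
gripper_force: 19.9
```

>>> {"api": "send_rows", "payload": {"deltas": [[[-0.0502,0.0038,0],[0,0,0]],[[0,0,0],[0,0,0.214]],[[0,0,0],[0,0,0.214]],[[0,0,0],[0,0,0.214]],[[0,0,0],[0,0,0]],[[0,0,0],[0,0,0]],[[0,0,0],[0,0,0]]]}}

```text
time_s: 18.65
ee_pos: [538.9, -233.3, 194.9]
ee_rot: [-180.0, 0.0, 76.7]
force: [0.2, -0.6, -0.5]
gripper_width: 35.3
gripper_force: 19.9
```

```bash
python3 - <<'E'
from h import *
for i in range(3):
    grab_frame('top');s=state();print(s['time_s'],s['ee_pos'].round(1),s['ee_rot'].round(2),s['force'].round(1))
E
```

```text
18.7 [ 539.  -233.3  194.9] [-180.      0.     76.64] [-0.4  0.2 -0.8]
18.75 [ 539.  -233.3  194.9] [-180.      0.     76.63] [-0.  -0.4 -1.1]
18.8 [ 539.  -233.4  194.9] [-180.      0.     76.61] [ 0.3 -0.1  0.1]
```

>>> {"api": "send_rows", "payload": {"deltas": [[[0,0,0.036],[0,0,0]],[[0,0,0.036],[0,0,0]],[[0,0,0.032],[0,0,0]],[[0,0,0.014],[0,0,0]],[[0,0,0.006],[0,0,0]],[[0,0,0.004],[0,0,0]],[[0,0,0],[0,0,0]]]}}

```text
time_s: 19.5
ee_pos: [539.3, -233.6, 131.4]
ee_rot: [179.9, 0.0, 76.6]
force: [-0.4, -0.5, 0.0]
gripper_width: 35.3
gripper_force: 19.9
```

>>> {"api": "send_rows", "payload": {"deltas": [[[0,0,0],[0,0,0]],[[0,0,0],[0,0,0]],[[0,0,0],[0,0,0]],[[0,0,0],[0,0,0]],[[0,0,0],[0,0,0]],[[0,0,0],[0,0,0]],[[0,0,0],[0,0,0]],[[0,0,-0.04],[0,0,0]],[[0,0,-0.08],[0,0,0]],[[0,0,-0.08],[0,0,0]]], "grip": 0}}

```text
time_s: 20.5
ee_pos: [538.5, -233.2, 231.4]
ee_rot: [-179.9, -0.0, 76.6]
force: [0.3, -1.2, 0.1]
gripper_width: 91.3
gripper_force: 0.0
```

>>> {"api": "send_rows", "payload": {"deltas": [[[0,0,-0.08],[0,0,0]],[[0,0,-0.08],[0,0,-0.234]],[[0,0,-0.08],[0,0,-0.234]],[[0,0,-0.08],[0,0,0]],[[0,0,0],[0,0,0]]]}}

```text
time_s: 21.0
ee_pos: [540.5, -234.1, 397.4]
ee_rot: [179.4, 0.3, 90.0]
force: [0.3, 0.8, 0.1]
gripper_width: 91.0
gripper_force: 0.0
```

>>> {"api": "send_rows", "payload": {"deltas": [[[0.093,-0.0197,0],[0,0,0]],[[0.093,-0.0197,0],[0,0,0]],[[0.093,-0.0197,0],[0,0,0]],[[0.093,-0.0197,0],[0,0,0]],[[0.093,-0.0197,0],[0,0,0]],[[0.093,-0.0197,0],[0,0,0]],[[0.093,-0.0197,0],[0,0,0]],[[0.093,-0.0197,0],[0,0,0]],[[0.093,-0.0197,0],[0,0,0]],[[0.093,-0.0197,0],[0,0,0]]]}}

```text
time_s: 22.0
ee_pos: [439.7, 233.3, 390.2]
ee_rot: [-180.0, 0.0, 90.0]
force: [0.3, 0.7, 0.4]
gripper_width: 91.2
gripper_force: 0.0
```

>>> {"api": "send_rows", "payload": {"deltas": [[[0,0,0],[0,0,0]],[[0,0,0],[0,0,0]],[[0,0,0],[0,0,0]]]}}

```text
time_s: 22.3
ee_pos: [440.8, 230.7, 390.5]
ee_rot: [-180.0, 0.1, 89.9]
force: [-0.8, -0.0, 0.1]
gripper_width: 91.1
gripper_force: 0.0
```

```bash
python3 look.py w5 jar,riser_highest,tin,riser_lowest; python3 - <<'E'
from ov import *
k={a:np.array(b) for a,b in calibration('wrist').items()}
do(k,'w5',[('riser_highest',0,[441,356,.23],'jar'),('jar',85,[437,362,0],None)])
S=3;a=cv2.resize(cv2.imread('pics/w5.png'),None,fx=S,fy=S,interpolation=2)
draw(a,k,'jar',(441,356,0),85,(0,0,255),S);draw(a,k,'riser_highest',(441.2,355.6,13.3),0,(255,0,0),S)
c=proj('wrist',(441,356,150));u,v=int(c[0]),max(90,int(c[1]));print(u-100,v-90);cv2.imwrite('pics/ov4.png',a[(v-90)*S:(v+90)*S,(u-100)*S:(u+100)*S])
E
```

```text
22.3 [440.8 230.7 390.5] [-1.7997e+02  6.0000e-02  8.9920e+01]
jar 0.71 [228.0, 33.0, 50.0, 59.0] rect 252 62 [59. 49.] 90 -> [435.8 364.4]
riser_highest 0.8 [213.0, 26.0, 82.0, 91.0] rect 255 68 [80. 75.] 77 -> [437.9 369.7]
tin 0.96 [262.0, 148.0, 38.0, 39.0] rect 280 168 [38. 33.] 90 -> [480.4 214.8]
tin 0.44 [222.0, 211.0, 29.0, 42.0] rect 235 231 [27. 42.] 5 -> [401.1 100.8]
riser_lowest 0.9 [245.0, 136.0, 61.0, 58.0] rect 276 164 [56. 58.] 90 -> [477.5 208.8]
w5 riser_highest [4.3797e+02 3.6750e+02 1.3350e+01 5.0000e-02]
w5 jar [4.3541e+02 3.6638e+02 2.4900e+00 5.0000e-02]
156 0
```

View pics/ov4.png

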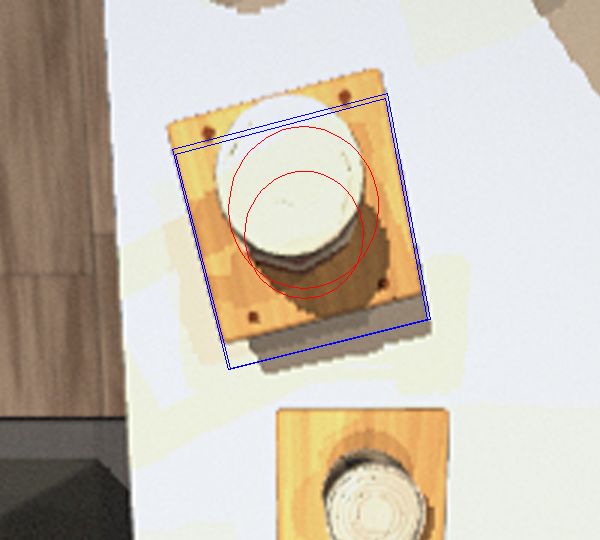

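The crop shows the white lid at about (290,180) on the tilted riser, shifted from the earlier estimate that was cut off by the frame. The new fits leave only a 5% residual: jar at (435.4,366.4) and highest riser at (438,367.5). I'll also refit the tin and lowest riser from this view.

```bash
python3 - <<'E'
from ov import *
k={a:np.array(b) for a,b in calibration('wrist').items()}
do(k,'w5',[('riser_lowest',0,[478,204,0],'tin'),('tin',12,[480,205,0],None)])
for i in range(3): grab_frame('wrist');print(state()['ee_pos'].round(1))
E
```

```text
w5 riser_lowest [ 4.7673e+02  2.0654e+02 -3.0000e-02  1.0000e-01]
w5 tin [ 4.8017e+02  2.0987e+02 -7.8300e+00  1.3000e-01]
[441.  230.7 391. ]
[441.  230.9 391. ]
[440.9 231.1 391. ]
```

>>> {"api": "send_rows", "payload": {"deltas": [[[0.0542,-0.0022,0.048],[0,0,0]],[[0.0542,-0.0022,0.048],[0,0,0]],[[0.0542,-0.0022,0.048],[0,0,0]],[[0.0542,-0.0022,0.048],[0,0,0]],[[0.0542,-0.0022,0.048],[0,0,0]],[[0,0,0],[0,0,0]],[[0,0,0],[0,0,0]]]}}

```text
time_s: 23.4
ee_pos: [435.2, 367.0, 270.5]
ee_rot: [-180.0, 0.1, 90.0]
force: [0.5, -0.3, 0.3]
gripper_width: 90.9
gripper_force: 0.0
```

>>> {"api": "send_rows", "payload": {"deltas": [[[0,0,0.04],[0,0,0]],[[0,0,0.05],[0,0,0]],[[0,0,0.05],[0,0,0]],[[0,0,0.05],[0,0,0]],[[0,0,0.042],[0,0,0]],[[0,0,0],[0,0,0]],[[0,0,0],[0,0,0]]]}}

```text
time_s: 24.1
ee_pos: [436.2, 366.9, 156.5]
ee_rot: [179.9, -0.1, 89.9]
force: [0.1, 0.1, 0.4]
gripper_width: 90.7
gripper_force: 0.0
```

>>> {"api": "send_rows", "payload": {"deltas": [[[0,0,0],[0,0,0]],[[0,0,0],[0,0,0]],[[0,0,0],[0,0,0]],[[0,0,0],[0,0,0]],[[0,0,0],[0,0,0]],[[0,0,0],[0,0,0]],[[0,0,0],[0,0,0]]], "grip": 1, "grip_force": 25}}

```text
time_s: 24.8
ee_pos: [434.7, 367.2, 155.6]
ee_rot: [-180.0, -0.0, 90.0]
force: [-3.7, -0.6, 6.5]
gripper_width: 62.9
gripper_force: 25.0
```

>>> {"api": "send_rows", "payload": {"deltas": [[[0,0,-0.03],[0,0,0]],[[0,0,-0.04],[0,0,0]],[[0,0,-0.03],[0,0,0]],[[-0.0632,0.011,0],[0,0,0]],[[-0.0632,0.011,0],[0,0,0]],[[-0.0632,0.011,0],[0,0,0]],[[-0.0632,0.011,0],[0,0,0]],[[-0.0632,0.011,0],[0,0,0]],[[-0.0632,0.011,0],[0,0,0]],[[-0.0632,0.011,0],[0,0,0]]]}}

```text
time_s: 25.8
ee_pos: [473.3, 144.3, 203.7]
ee_rot: [-179.9, 0.1, 90.0]
force: [-0.3, 0.2, -4.3]
gripper_width: 62.6
gripper_force: 25.0
```

>>> {"api": "send_rows", "payload": {"deltas": [[[-0.0632,0.011,0],[0,0,0]],[[-0.0632,0.011,0],[0,0,0]],[[-0.0632,0.011,0],[0,0,0]],[[-0.0632,0.011,0],[0,0,0]],[[-0.0632,0.011,0],[0,0,0]],[[0,0,0],[0,0,0]],[[0,0,0],[0,0,0]],[[0,0,0],[0,0,0]],[[0,0,0],[0,0,0]]]}}

```text
time_s: 26.7
ee_pos: [500.8, -11.3, 204.6]
ee_rot: [-180.0, -0.0, 90.0]
force: [0.1, -0.2, -5.2]
gripper_width: 62.3
gripper_force: 25.0
```

Over the target riser (500.8,-12). Lowering from 205 to 135.

>>> {"api": "send_rows", "payload": {"deltas": [[[0,0,0.04],[0,0,0]],[[0,0,0.04],[0,0,0]],[[0,0,0.03],[0,0,0]],[[0,0,0.016],[0,0,0]],[[0,0,0.008],[0,0,0]],[[0,0,0.005],[0,0,0]],[[0,0,0],[0,0,0]],[[0,0,0],[0,0,0]]]}}

```text
time_s: 27.5
ee_pos: [501.6, -12.1, 136.1]
ee_rot: [179.9, 0.0, 90.0]
force: [0.7, -0.2, -4.6]
gripper_width: 62.2
gripper_force: 25.0
```

>>> {"api": "send_rows", "payload": {"deltas": [[[0,0,0],[0,0,0]],[[0,0,0],[0,0,0]],[[0,0,0],[0,0,0]],[[0,0,0],[0,0,0]],[[0,0,0],[0,0,0]],[[0,0,0],[0,0,0]],[[0,0,0],[0,0,0]],[[0,0,-0.04],[0,0,0]],[[0,0,-0.08],[0,0,0]],[[0,0,-0.08],[0,0,0]]], "grip": 0}}

```text
time_s: 28.5
ee_pos: [500.5, -12.1, 236.0]
ee_rot: [-179.9, -0.0, 90.0]
force: [0.7, 0.7, -0.3]
gripper_width: 91.2
gripper_force: 0.0
```

>>> {"api": "send_rows", "payload": {"deltas": [[[0,0,-0.066],[0,0,0]],[[0.0348,-0.012,-0.066],[0,0,0]],[[0.0348,-0.012,-0.066],[0,0,0]],[[0.0348,-0.012,-0.066],[0,0,0]],[[0.0348,-0.012,-0.066],[0,0,0]],[[0.0348,-0.012,0],[0,0,0]],[[0,0,0],[0,0,0]],[[0,0,0],[0,0,0]],[[0,0,0],[0,0,0]]]}}

```text
time_s: 29.4
ee_pos: [471.0, 74.3, 399.6]
ee_rot: [-179.9, 0.0, 89.9]
force: [0.3, -0.0, -1.0]
gripper_width: 91.2
gripper_force: 0.0
```

```bash
python3 look.py w6 tin,riser_lowest,jar; python3 - <<'E'
from ov import *
k={a:np.array(b) for a,b in calibration('wrist').items()}
do(k,'w6',[('riser_lowest',0,[478,204,0],'tin'),('tin',12,[480,205,0],None)])
E
```

```text
29.4 [471.   74.3 399.6] [-1.7991e+02  4.0000e-02  8.9940e+01]
tin 0.6 [244.0, 54.0, 40.0, 42.0] rect 264 74 [40. 35.] 90 -> [480.8 206.7]
riser_lowest 0.55 [230.0, 49.0, 63.0, 62.0] rect 261 79 [64. 60.] 90 -> [477.8 207.1]
riser_lowest 0.29 [207.0, 2.0, 67.0, 18.0] rect 240 8 [17. 66.] 90 -> [441.6 319.8]
jar 0.75 [257.0, 188.0, 40.0, 57.0] rect 276 213 [52. 39.] 76 -> [498.2  10.1]
w6 riser_lowest [ 4.7831e+02  2.0523e+02 -1.0200e+00  1.0000e-01]
w6 tin [4.7966e+02 2.0735e+02 1.0750e+01 1.0000e-01]
```

>>> {"api": "send_rows", "payload": {"deltas": [[[0.053,0.0036,0.06],[0,0,0]],[[0.053,0.0036,0.06],[0,0,0]],[[0.053,0.0036,0.06],[0,0,0]],[[0.053,0.0036,0.06],[0,0,0]],[[0.053,0.0036,0.06],[0,0,0]],[[0,0,0],[0,0,0]],[[0,0,0],[0,0,0]]]}}

```text
time_s: 30.3
ee_pos: [480.2, 207.2, 250.0]
ee_rot: [-179.9, 0.1, 90.0]
force: [-0.5, -0.7, 0.5]
gripper_width: 91.3
gripper_force: 0.0
```

>>> {"api": "send_rows", "payload": {"deltas": [[[0,0,0.068],[0,0,0]],[[0,0,0.068],[0,0,0]],[[0,0,0.068],[0,0,0]],[[0,0,0.068],[0,0,0]],[[0,0,0.068],[0,0,0]],[[0,0,0.02],[0,0,0]],[[0,0,0.02],[0,0,0]],[[0,0,0],[0,0,0]],[[0,0,0],[0,0,0]]]}}

```text
time_s: 31.2
ee_pos: [481.5, 207.6, 61.9]
ee_rot: [179.8, -0.1, 90.0]
force: [-0.4, 0.2, 0.4]
gripper_width: 91.2
gripper_force: 0.0
```

>>> {"api": "send_rows", "payload": {"deltas": [[[0,0,0],[0,0,0]],[[0,0,0],[0,0,0]],[[0,0,0],[0,0,0]],[[0,0,0],[0,0,0]],[[0,0,0],[0,0,0]],[[0,0,0],[0,0,0]],[[0,0,0],[0,0,0]]], "grip": 1, "grip_force": 25}}

```text
time_s: 31.9
ee_pos: [480.2, 207.4, 60.6]
ee_rot: [180.0, 0.0, 90.0]
force: [-0.6, -0.4, 2.4]
gripper_width: 57.0
gripper_force: 25.0
```

>>> {"api": "send_rows", "payload": {"deltas": [[[0,0,-0.04],[0,0,0]],[[0,0,-0.07],[0,0,0]],[[0,0,-0.07],[0,0,0]],[[0,0,-0.06],[0,0,0]],[[0.0457,-0.0121,0],[0,0,0]],[[0.0457,-0.0121,0],[0,0,0]],[[0.0457,-0.0121,0],[0,0,0]],[[0.0457,-0.0121,0],[0,0,0]],[[0.0457,-0.0121,0],[0,0,0]],[[0.0457,-0.0121,0],[0,0,0]]]}}

```text
time_s: 32.9
ee_pos: [443.4, 345.2, 179.8]
ee_rot: [-180.0, 0.0, 90.0]
force: [-0.1, -0.3, -1.2]
gripper_width: 57.0
gripper_force: 25.0
```

>>> {"api": "send_rows", "payload": {"deltas": [[[0.0457,-0.0121,0],[0,0,0]],[[0,0,0],[0,0,0]],[[0,0,0],[0,0,0]],[[0,0,0],[0,0,0]],[[0,0,0],[0,0,0]]]}}

```text
time_s: 33.4
ee_pos: [438.1, 366.5, 180.3]
ee_rot: [-180.0, 0.0, 89.9]
force: [-0.5, -0.7, -1.6]
gripper_width: 56.9
gripper_force: 25.0
```

Centred on (438,367). Lowering 46 mm and releasing.

>>> {"api": "send_rows", "payload": {"deltas": [[[0,0,0.03],[0,0,0]],[[0,0,0.03],[0,0,0]],[[0,0,0.016],[0,0,0]],[[0,0,0.01],[0,0,0]],[[0,0,0.006],[0,0,0]],[[0,0,0],[0,0,0]],[[0,0,0],[0,0,0]]]}}

```text
time_s: 34.1
ee_pos: [438.2, 367.5, 134.9]
ee_rot: [180.0, -0.0, 90.0]
force: [0.4, 0.3, -1.1]
gripper_width: 57.2
gripper_force: 25.0
```

>>> {"api": "send_rows", "payload": {"deltas": [[[0,0,0],[0,0,0]],[[0,0,0],[0,0,0]],[[0,0,0],[0,0,0]],[[0,0,0],[0,0,0]],[[0,0,0],[0,0,0]],[[0,0,0],[0,0,0]],[[0,0,0],[0,0,0]],[[0,0,-0.04],[0,0,0]],[[0,0,-0.08],[0,0,0]],[[0,0,-0.08],[0,0,0]]], "grip": 0}}

```text
time_s: 35.1
ee_pos: [437.5, 367.0, 234.9]
ee_rot: [-179.9, 0.1, 90.0]
force: [0.8, 0.7, 0.5]
gripper_width: 91.5
gripper_force: 0.0
```

>>> {"api": "send_rows", "payload": {"deltas": [[[0,0,-0.08],[0,0,0]],[[-0.05,0,-0.08],[0,0,0]],[[-0.09,0,-0.08],[0,0,0]],[[-0.09,0,-0.08],[0,0,0]],[[-0.09,0,0],[0,0,0]],[[-0.09,0,0],[0,0,0]],[[-0.09,0,0],[0,0,0]],[[-0.09,0,0],[0,0,0]],[[-0.09,0,0],[0,0,0]],[[-0.09,0,0],[0,0,0]]]}}

```text
time_s: 36.1
ee_pos: [437.3, -4.1, 381.1]
ee_rot: [180.0, 0.0, 90.0]
force: [0.6, 0.2, -0.2]
gripper_width: 91.4
gripper_force: 0.0
```

>>> {"api": "send_rows", "payload": {"deltas": [[[-0.09,0,0],[0,0,0]],[[-0.09,0,0],[0,0,0]],[[-0.09,0,0],[0,0,0]],[[-0.09,0,0],[0,0,0]],[[-0.09,0,0],[0,0,0]],[[-0.09,0,0],[0,0,0]],[[-0.09,0,0],[0,0,0]],[[0,0,0],[0,0,0]],[[0,0,0],[0,0,0]],[[0,0,0],[0,0,0]]]}}

```text
time_s: 37.1
ee_pos: [437.5, -316.5, 381.0]
ee_rot: [180.0, -0.0, 90.0]
force: [-0.0, 0.6, -0.1]
gripper_width: 91.0
gripper_force: 0.0
```

```bash
python3 look.py w7 packet,riser_low,bottle; python3 - <<'E'
from ov import *
k={a:np.array(b) for a,b in calibration('wrist').items()}
do(k,'w7',[('riser_low',0,[539,-233,-.23],'packet'),('packet',40,[539,-233,-.23],None)])
a=cv2.imread('pics/w7.png');S=3;a=cv2.resize(a,None,fx=S,fy=S,interpolation=2)
draw(a,k,'packet',(539,-233.5,-13.4),40,(0,0,255),S);draw(a,k,'riser_low',(539,-233.5,-13.4),0,(255,0,0),S)
cv2.imwrite('pics/w7c.png',a[0:200*S,200*S:420*S])
E
```

```text
37.1 [ 437.5 -316.5  381. ] [ 1.800e+02 -3.000e-02  9.001e+01]
packet 0.65 [304.0, 65.0, 54.0, 80.0] rect 329 104 [38. 81.] 15 -> [ 525.1 -231.9]
riser_low 0.8 [278.0, 68.0, 73.0, 80.0] rect 298 102 [29. 68.] 14 -> [ 507.2 -224.4]
bottle 0.95 [255.0, 173.0, 30.0, 56.0] rect 270 201 [53. 28.] 87 -> [ 455.6 -355.1]
w7 riser_low [ 5.3838e+02 -2.3331e+02 -1.2190e+01  1.2000e-01]
w7 packet [ 5.3702e+02 -2.3763e+02 -1.5440e+01  1.9000e-01]
```

View pics/w7c.png

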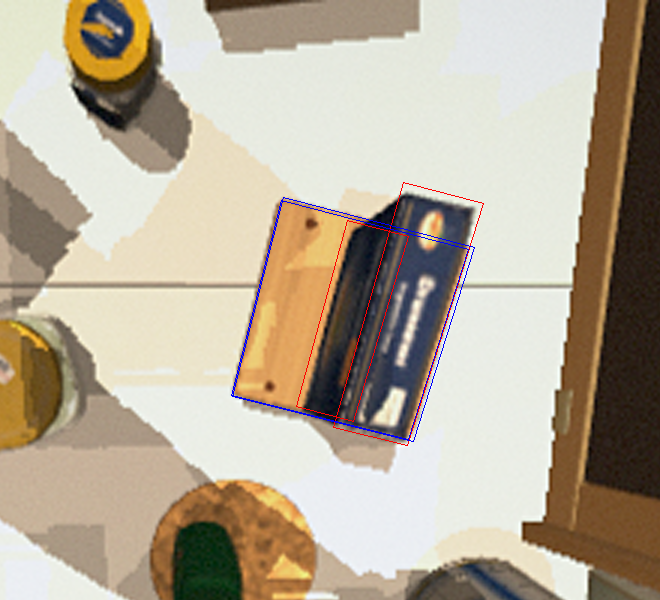

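The packet sits squarely on its riser and the outline matches within a few mm. The bottle stands on the mat at the bottom of the crop. Re-grasping the bottle at (457.8,-385.8).

>>> {"api": "send_rows", "payload": {"deltas": [[[-0.0462,0.0135,0.08],[0,0,0]],[[-0.0462,0.0135,0.08],[0,0,0]],[[-0.0462,0.0135,0.08],[0,0,0]],[[0,0,0],[0,0,0]],[[0,0,0],[0,0,0]],[[0,0,0],[0,0,0]]]}}

```text
time_s: 37.9
ee_pos: [458.6, -386.3, 263.4]
ee_rot: [179.8, 0.1, 90.0]
force: [0.4, -0.3, 0.8]
gripper_width: 91.0
gripper_force: 0.0
```

>>> {"api": "send_rows", "payload": {"deltas": [[[0,0,0.05],[0,0,0]],[[0,0,0.06],[0,0,0]],[[0,0,0.06],[0,0,0]],[[0,0,0.05],[0,0,0]],[[0,0,0.025],[0,0,0]],[[0,0,0],[0,0,0]],[[0,0,0],[0,0,0]]]}}

```text
time_s: 38.6
ee_pos: [458.8, -387.2, 140.4]
ee_rot: [179.8, 0.1, 90.0]
force: [-0.1, 0.1, 0.4]
gripper_width: 91.5
gripper_force: 0.0
```

>>> {"api": "send_rows", "payload": {"deltas": [[[0,0,0],[0,0,0]],[[0,0,0],[0,0,0]],[[0,0,0],[0,0,0]],[[0,0,0],[0,0,0]],[[0,0,0],[0,0,0]],[[0,0,0],[0,0,0]],[[0,0,0],[0,0,0]],[[0,0,0],[0,0,0]]], "grip": 1, "grip_force": 25}}

```text
time_s: 39.4
ee_pos: [457.8, -386.7, 138.4]
ee_rot: [-180.0, -0.0, 90.0]
force: [-0.5, 0.6, -0.4]
gripper_width: 42.4
gripper_force: 25.0
```

>>> {"api": "send_rows", "payload": {"deltas": [[[0,0,-0.03],[0,0,0]],[[0,0,-0.06],[0,0,0]],[[0,0,-0.08],[0,0,0]],[[0,0,-0.08],[0,0,0]],[[0,0,-0.08],[0,0,0]],[[0,0,-0.08],[0,0,0]],[[0,0,-0.04],[0,0,0]],[[0.03,0,0],[0,0,0]],[[0.06,0.002,0],[0,0,0]],[[0.06,0.002,0],[0,0,0]]]}}

```text
time_s: 40.4
ee_pos: [459.1, -309.7, 361.0]
ee_rot: [-179.8, -0.2, 89.9]
force: [0.0, 0.1, -0.3]
gripper_width: 42.4
gripper_force: 25.0
```

>>> {"api": "send_rows", "payload": {"deltas": [[[0.06,0.002,0],[0,0,0]],[[0.06,0.002,0],[0,0,0]],[[0.06,0.002,0],[0,0,0]],[[0.06,0.002,0],[0,0,0]],[[0.06,0.002,0],[0,0,0]],[[0.06,0.002,0],[0,0,0]],[[0.06,0.002,0],[0,0,0]],[[0.06,0.002,0],[0,0,0]],[[0.06,0.002,0],[0,0,0]],[[0.06,0.002,0],[0,0,0]]]}}

```text
time_s: 41.4
ee_pos: [468.3, -9.7, 361.2]
ee_rot: [-179.8, -0.0, 90.0]
force: [0.3, 0.4, -0.9]
gripper_width: 42.5
gripper_force: 25.0
```

>>> {"api": "send_rows", "payload": {"deltas": [[[0.06,0.002,0],[0,0,0]],[[0.06,0.002,0],[0,0,0]],[[0.06,0.002,0],[0,0,0]],[[0.06,0.002,0],[0,0,0]],[[0.06,0.002,0],[0,0,0]],[[0.06,0.002,0],[0,0,0]],[[0.06,0.002,0],[0,0,0]],[[0,0,0],[0,0,0]],[[0,0,0],[0,0,0]],[[0,0,0],[0,0,0]]]}}

```text
time_s: 42.4
ee_pos: [476.3, 197.7, 362.4]
ee_rot: [-179.9, 0.1, 90.0]
force: [-0.5, 0.8, -1.6]
gripper_width: 42.1
gripper_force: 25.0
```

>>> {"api": "send_rows", "payload": {"deltas": [[[0.013,0.0025,0],[0,0,0]],[[0,0,0.04],[0,0,0]],[[0,0,0.06],[0,0,0]],[[0,0,0.06],[0,0,0]],[[0,0,0.06],[0,0,0]],[[0,0,0.06],[0,0,0]],[[0,0,0.06],[0,0,0]],[[0,0,0.05],[0,0,0]],[[0,0,0.02],[0,0,0]],[[0,0,0],[0,0,0]]]}}

```text
time_s: 43.4
ee_pos: [477.8, 204.2, 157.3]
ee_rot: [-179.9, 0.1, 89.9]
force: [-0.4, 0.0, -1.0]
gripper_width: 42.6
gripper_force: 25.0
```

>>> {"api": "send_rows", "payload": {"deltas": [[[0,0,0],[0,0,0]],[[0,0,0],[0,0,0]],[[0,0,0],[0,0,0]]]}}

```text
time_s: 43.7
ee_pos: [479.1, 205.1, 159.6]
ee_rot: [179.9, -0.1, 90.0]
force: [0.0, 0.8, -0.3]
gripper_width: 42.1
gripper_force: 25.0
```

>>> {"api": "send_rows", "payload": {"deltas": [[[0,0,0.01],[0,0,0]],[[0,0,0.008],[0,0,0]],[[0,0,0.006],[0,0,0]],[[0,0,0],[0,0,0]],[[0,0,0],[0,0,0]],[[0,0,0],[0,0,0]]]}}

```text
time_s: 44.3
ee_pos: [478.5, 204.9, 146.4]
ee_rot: [180.0, 0.0, 90.0]
force: [-0.2, -0.0, -1.3]
gripper_width: 42.6
gripper_force: 25.0
```

>>> {"api": "send_rows", "payload": {"deltas": [[[0,0,0.002],[0,0,0]],[[0,0,0],[0,0,0]],[[0,0,0],[0,0,0]]]}}

```text
time_s: 44.6
ee_pos: [478.4, 204.8, 145.4]
ee_rot: [180.0, 0.0, 90.0]
force: [-0.6, 0.6, -1.8]
gripper_width: 42.4
gripper_force: 25.0
```

>>> {"api": "send_rows", "payload": {"deltas": [[[0,0,0],[0,0,0]],[[0,0,0],[0,0,0]],[[0,0,0],[0,0,0]],[[0,0,0],[0,0,0]],[[0,0,0],[0,0,0]],[[0,0,0],[0,0,0]],[[0,0,0],[0,0,0]],[[0,0,-0.04],[0,0,0]],[[0,0,-0.08],[0,0,0]],[[0,0,-0.08],[0,0,0]]], "grip": 0}}

```text
time_s: 45.6
ee_pos: [477.9, 204.6, 246.0]
ee_rot: [-179.9, 0.0, 90.0]
force: [0.9, -0.3, 0.2]
gripper_width: 91.3
gripper_force: 0.0
```

>>> {"api": "send_rows", "payload": {"deltas": [[[0,0,-0.08],[0,0,0]],[[0,0,-0.08],[0,0,0]],[[-0.06,0,-0.08],[0,0,0]],[[-0.06,-0.02,0],[0,0,0]],[[-0.06,-0.02,0],[0,0,0]],[[-0.06,-0.02,0],[0,0,0]],[[-0.06,0,0],[0,0,0]],[[0,0,0],[0,0,0]],[[0,0,0],[0,0,0]],[[0,0,0],[0,0,0]]]}}

```text
time_s: 46.6
ee_pos: [448.4, 55.5, 365.3]
ee_rot: [-180.0, -0.0, 90.0]
force: [-1.2, 0.2, 0.3]
gripper_width: 91.5
gripper_force: 0.0
```

```bash
python3 look.py w8 bottle,riser_lowest,tin,riser_highest,jar; python3 - <<'E'
from ov import *
k={a:np.array(b) for a,b in calibration('wrist').items()}
L=[('riser_lowest',(477.8,205,0),'bottle',12),('riser_highest',(438,367.5,13.3),'tin',85),('riser_high',(500.8,-12,6),'jar',64),('riser_low',(539,-233.5,-13.4),'packet',40)]
b=snap('side','side1')[:,:,::-1].copy();ks={a:np.array(b) for a,b in calibration('side').items()}
a=cv2.imread('pics/w8.png')
S=4;A=cv2.resize(a,None,fx=S,fy=S,interpolation=2);B=cv2.resize(b,None,fx=S,fy=S,interpolation=2)
for r,p,c,z in L:
    draw(B,ks,c,p,z,(0,0,255),S)
    if p[1]>100: draw(A,k,r,p,0,(255,0,0),S);draw(A,k,c,p,z,(0,0,255),S)
cv2.imwrite('pics/fin.png',np.hstack([A[0:150*S,215*S:315*S],B[110*S:260*S,170*S:270*S]]))
cv2.imwrite('pics/fin2.png',B[110*S:260*S,170*S:370*S])
print([(c,proj('wrist',(p[0],p[1],z)).round()) for r,p,c,z in L])
E
```

```text
46.6 [448.4  55.5 365.3] [-1.7999e+02 -2.0000e-02  9.0000e+01]
bottle 0.75 [264.0, 30.0, 36.0, 60.0] rect 279 58 [35. 59.] 23 -> [472.4 188.5]
riser_lowest 0.66 [242.0, 33.0, 67.0, 67.0] rect 274 64 [69. 65.] 90 -> [477.2 207.8]
riser_highest 0.64 [265.0, 28.0, 35.0, 63.0] rect 282 59 [58. 35.] 90 -> [483.  203.8]
jar 0.77 [270.0, 177.0, 47.0, 63.0] rect 292 210 [58. 44.] 59 -> [493.8   7.4]
jar 0.19 [252.0, 160.0, 68.0, 70.0] rect 289 195 [65. 66.] 84 -> [489.5  27.5]
[('bottle', array([275.,  66.])), ('tin', array([249., -81.])), ('jar', array([288., 198.])), ('packet', array([302., 300.]))]
```

View pics/fin.png

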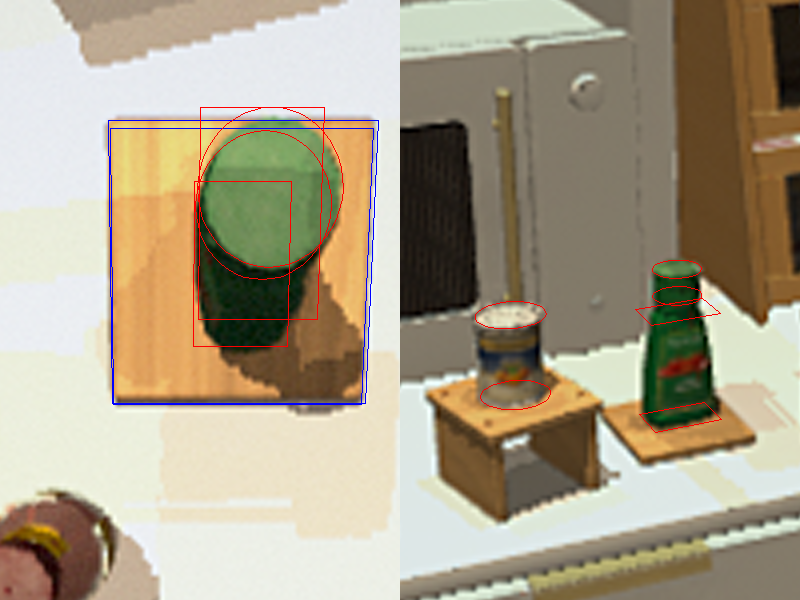

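View pics/fin2.png

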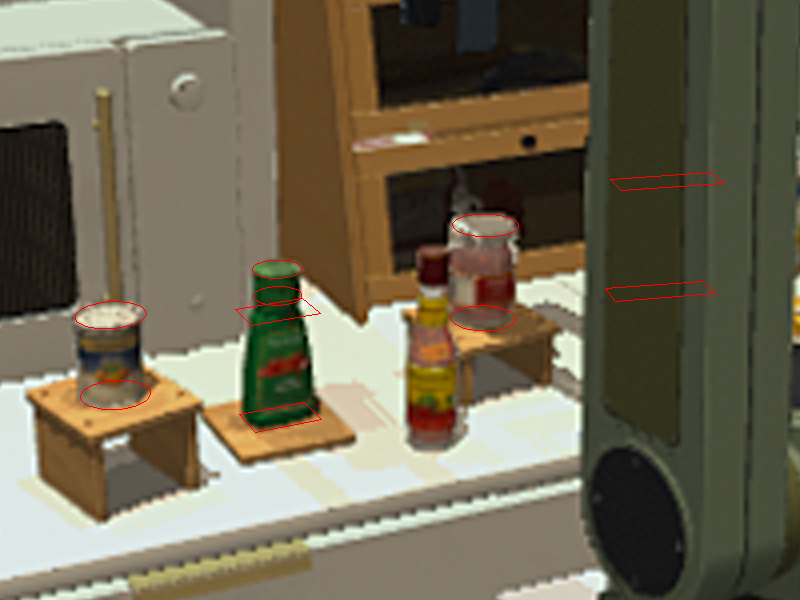

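All four containers stand upright in the middle of their own risers: the outlines match within a few mm, and I checked the packet in the earlier view. The sauce bottle is untouched and the gripper is open and clear, so I'm handing in.

```bash
python3 -c "
from workcell import *
print(job_done())"
```

```text
the job is handed in; nothing more can be done
None
```

All four containers now stand upright and centred on their assigned risers with everything released and the sauce bottle left in place; I handed the job in at about 47 s, but no verdict came back.

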